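Change the blade of the freezer ice scraper

ROBOT

A 6-joint arm with a two-finger parallel gripper is mounted at the origin on the work surface. World frame = base frame: x ahead of the robot, y to its left, z up, the work surface at z = 0. Lengths are in m, angles in rad, forces in N, time in s.
With the tool pointing down it reaches from about 0.35 to 0.725 m from the base axis. Payload 6 kg.
Tool frame: the origin (TCP) lies at the centre of the arm's flange, where the gripper is bolted on; the fingertips stand 173 mm ahead of it and the grasp point (between the pads) lies 155 mm ahead of it; z points along the fingers, y is the direction in which the jaws open and shut (so a half turn about z gives the same grasp; the last joint's range is limited). The gripper opens to 85 mm and grips with 20 to 120 N. Pads are 22 mm wide; open, the fingers measure 114 mm over their backs; the gripper's body (76 mm by 85 mm) begins 54 mm behind the grasp point. The pads swing forward as they close: fully open they stand 13 mm farther back than shut.
Start: joints at [-0.829, 0.04, 0.085, 0, -1.615, -0.334], TCP at [0.238, -0.551, 0.405] pointing down, gripper open.
Joint ranges: [-2.56, 2.56], [-1.29, 2.01], [-1.08, 1.49], [-3.29, 1.98], [-2.81, -0.18], [-2.99, 2.99]. Speed limits (rad/s): [2.57, 2.57, 3.01, 3.14, 3.14, 3.14].

INTERFACE

Orientations are given as a unit quaternion [x, y, z, w].
In Python, from cell import r gives the robot as it stands.
- The arm moves only by the tool drive_tool, never from a script. Its argument "commands" is a list of rows, each an object of numbers: "dx", "dy", "dz": the shift along the tool's x, y, z in units of 40 mm (1.0 is 40 mm); "wx", "wy", "wz": the turn, a rotation vector about the tool's x, y, z in units of 10 degrees (1.0 is 10 degrees). A call has 1 to 8 rows; each row is the pose to reach, as a shift and turn from the pose measured when the call began, along the tool's axes at that moment; what a row does not reach only later rows make up. A row lasts 1/8 s, in which the tool goes at most 62.5 mm and 10.7 degrees, less where a joint would pass 70% of its speed; a pose out of reach is approached as far as the arm can. A call with a gripper value outside its range is refused whole. "gripper" is the opening, from 0 (shut) to 1 (fully open), set as the call begins (left out, the last holds). The fingers move at their own pace and stop on an object; "squeeze" is the grip in N (left out, the last holds). Time passes only in rows, so rows that repeat a pose let the fingers close. It gives the time, the measured TCP pose, the force and the opening at its end, in the units of the state.
- r.state(): the state, without advancing time (a new reading comes with each control period).
- r.get_image(name): name is "side" or "top" or "wrist"; returns a dict with "color" (384x512x3 uint8, red, green, blue), "fx", "fy", "cx", "cy" (pixels), "extrinsics" (4x4, takes a point from world to camera coordinates); the wrist camera has in their place "T_tool_cam" (4x4, takes a point from camera to tool coordinates, whose origin is the TCP and whose axes are the flange's). Camera axes: x right, y down, z forward; pixel columns grow to the right and rows downward; lengths in m; the calibration is good to about 2 mm. A picture is of the moment at which its call begins: read the wrist's pose just before it. There is no depth.
- r.hand_in(): hands the job in, once; it reports no verdict.
The state is a dict: "t": time; "joint_pos": joint angles; "qd": joint speeds; "tau": joint torques, N m; "eef_pos": TCP position; "tool_rot": TCP orientation; "force": force on the tool from outside, world axes, zero at the start; "moment": the same for the moment, N m; "gripper_width": opening from 0.0 (shut) to 1.0 (fully open).
Only numpy, scipy, OpenCV 4.12 (cv2) and the standard library are available. Lean on these libraries where they do the work, as an engineer would, in place of code of your own. Each camera call takes 0.05 s, during which the arm holds its last target. There are 200 camera calls.

TASK

Change the blade of the ice scraper on the freezer top: swing the keeper with the red knob well aside, take the worn grey blade out and put it in the green tray, then take the fresh orange blade from its wooden rest and lay it flat in the holder with its notch over the brass pin, fully home. Then swing the keeper back over the blade until it is fully closed, and leave the can, jar and carton where they stand.

Things in the scene. Friction and masses are not known exactly. Their poses are not given: they have to be found in the camera images.
- holder: Blue blade holder (scraper head) fixed on the worktop on a black foot 170 x 75 x 8 mm. Origin on the worktop under the middle of a seated blade; x points towards the cutting edge, away from the round handle; z up. Its bed is 40 mm above the worktop, only 30 mm wide, so a seated blade overhangs 10 mm each side. Keeper's pivot block, 45 mm high, at x -68 to -98 mm
- seat (a point): Middle of the bed surface, at (0, 0, 40) mm in the holder frame, same axes. A seated blade's origin lies here, x axes alike, with 2 mm play each way. A cross bar at x +30 to +44 mm has two side lips 4 mm tall, 54 mm apart; rear stops 5 mm high at x -62.5 mm. Grip blades between x -20 and +20 mm: beside the bed it is free down to the foot, 8 mm over the worktop
- pin (a point): Foot of the brass locating pin, on the bed surface at (-50, 0, 40) mm in the holder frame, with the holder's axes. The pin is 7 mm thick and 6 mm tall with a tapered top
- keeper (a joint): Angle of the steel keeper, a flat bar turning about an upright pivot. 0 = fully closed (end stop), bar along the holder's +x over pin and blade, 2 to 3 mm above the blade; it grows to 1.9 rad as it swings anticlockwise seen from above, to the holder's +y side; 1.5 rad is well aside. Starts at 0 to 0.12 and stays where left (stiff hinge, about 1 N at the knob)
- keeper_pivot (a point): Point on the keeper's upright pivot axis, at (-85, 0, 47) mm in the holder frame; turns with the keeper, its x axis points along the bar to the knob
- keeper_knob (a point): Middle of the red upright round knob near the free end of the keeper bar: 16 mm thick, 30 mm tall, centre 70 mm from the pivot axis and 68.5 mm above the worktop (knob from 53.5 to 83.5 mm)
- worn: Worn grey plastic blade with a chipped dark edge, at first seated in the holder. Same shape and axes as the fresh blade: 120 x 50 x 5 mm, 30 to 65 g
- fresh: Fresh orange plastic blade with a yellow edge strip, 120 mm long (x), 50 mm wide (y), 5 mm thick, 30 to 65 g, flat on the rest, underside 40 mm above the worktop. Origin at the middle of its underside, under the centre of mass; x points to the cutting edge; in the other end (-x) is the notch, a slot 11 mm wide, 16 mm deep, open at the end
- fresh_notch (a point): Point in the fresh blade's notch, on its underside plane at (-50, 0, 0) mm in the blade frame, where the pin's middle belongs
- rest: Wooden rest for the fresh blade, fixed: base 130 x 75 x 8 mm with two cross ribs 12 mm thick (x), 30 mm wide (y), at x +-40 mm, tops 40 mm above the worktop. Origin at the middle of its underside; the blade overhangs the ribs by about 10 mm at each side and lies nearly along its x axis
- tray: Green open tray for used blades, fixed, outside 200 mm (x) x 150 mm (y) x 32 mm high, walls and floor about 5 mm. Origin at the middle of its underside. The tray and the rest may swap sides
- can: Red drink can, 66 mm thick, 115 mm tall, standing; leave alone
- jar: Amber jar with yellow cap, 68 mm thick, 90 mm tall, standing; leave alone
- carton: Cardboard carton with green band, 60 x 120 x 30 mm, lying; leave alone
Mind the look-alikes: they are no part of the job. What is meant by the worn is not blue or purple, and is the larger of those in its own colour.

How it is judged:
On the way, in this order (a step that is already met when the one before it is completed fails the run):
1. the keeper is swung well aside (over 1.2 rad) (value of joint keeper above 1.2 rad), for 0.2 s.
2. the worn blade lies in the green tray (x of worn in the frame of tray between -0.095 and 0.095 m and y of worn in the frame of tray between -0.07 and 0.07 m and z of worn in the frame of tray between 0 and 0.03 m and linear speed of worn below 0.02 m/s), for 0.2 s.
3. the fresh blade lies flat and home in the holder, its notch over the pin (x of fresh_notch in the frame of holder between -0.055 and -0.045 m and y of fresh_notch in the frame of holder between -0.0035 and 0.0035 m and z of fresh_notch in the frame of holder between 0.037 and 0.042 m and z of fresh in the frame of holder between 0.037 and 0.042 m and angle between the x axis of fresh and the x axis of holder, either way round below 0.07 rad and (angle between fresh's own z axis and vertical below 0.05 rad or angle between fresh's own z axis and vertical above 3.09 rad)), for 0.2 s.
4. the keeper is fully closed over the blade (under 0.12 rad) (value of joint keeper below 0.12 rad), for 0.2 s.
At the end, for the whole second after the job is handed in: Fresh blade flat in the holder (under 0.05 rad tilt, at bed height -3 to +2 mm), notch within 5 mm along and 3.5 mm across of the pin, within 0.07 rad of the holder's direction; worn blade inside the tray, under 30 mm high; keeper under 0.12 rad; blades at rest (all of step 2 and all of step 3 and linear speed of fresh below 0.02 m/s and value of joint keeper below 0.12 rad); the robot touches nothing.
It fails at once if the red drink can is shifted more than 30 mm or tipped (distance of can from where it was at the start of the episode above 0.03 m or angle between can's own z axis and vertical above 0.4 rad).
It fails at once if the jar is shifted more than 30 mm or tipped (distance of jar from where it was at the start of the episode above 0.03 m or angle between jar's own z axis and vertical above 0.4 rad).
It fails at once if the cardboard carton is shifted more than 30 mm or tipped (distance of carton from where it was at the start of the episode above 0.03 m or angle between carton's own z axis and vertical above 0.4 rad).
It also fails if it takes over 72 s, if anything falls off the work surface, if the arm or the gripper's body presses on something with over 40 N, if the wrist force passes 120 N, or if a joint passes its speed limit or range.

## Working session

There is one attempt and no reset: what is moved stays moved. The work goes in short steps, Python scripts to look and compute and a tool call to move; the robot and the scene stay as the last step left them, time stands still between calls to the robot, and variables do not carry over. Pictures are saved under pics/ and viewed, about 8 in all and at most 12, crops included, and the job is handed in when it is done.

Besides the shell and the picture viewer there is one more tool, called after "Call:" as name([rows], argument=value, ...), one row to a line, values as JSON. drive_tool: Moves the arm, as the interface text tells. Its arguments: {"type":"object","properties":{"commands":{"type":"array","items":{"type":"object","properties":{"dx":{"type":"number"},"dy":{"type":"number"},"dz":{"type":"number"},"wx":{"type":"number"},"wy":{"type":"number"},"wz":{"type":"number"}}}},"gripper":{"type":"number"},"squeeze":{"type":"number"}},"required":["commands"]}

```bash
ls; mkdir -p pics; cat > h.py <<'E'
import numpy as np, cv2
from cell import r
from scipy.spatial.transform import Rotation as R
def save(im,name,crop=None,s=1):
    a=im["color"][:,:,::-1]
    if crop: a=a[crop[1]:crop[3],crop[0]:crop[2]]
    cv2.imwrite("pics/"+name,cv2.resize(a,None,fx=s,fy=s,interpolation=cv2.INTER_CUBIC))
def ext(im,st=None):
    if "extrinsics" in im: return np.array(im["extrinsics"])
    T=np.eye(4);T[:3,:3]=R.from_quat(st["tool_rot"]).as_matrix();T[:3,3]=st["eef_pos"]
    return np.linalg.inv(T@np.array(im["T_tool_cam"]))
def px2w(im,uv,z,st=None):
    E=ext(im,st);c=np.linalg.inv(E)
    d=c[:3,:3]@np.array([(uv[0]-im["cx"])/im["fx"],(uv[1]-im["cy"])/im["fy"],1])
    o=c[:3,3]; return o+d*(z-o[2])/d[2]
def w2px(im,p,st=None):
    q=ext(im,st)@np.append(p,1); return np.array([im["fx"]*q[0]/q[2]+im["cx"],im["fy"]*q[1]/q[2]+im["cy"]])
E
python3 - <<'E'
from h import *
t=r.get_image("top");s=r.get_image("side")
import pickle;pickle.dump((t,s),open("im0.pkl","wb"))
save(t,"top0.png",s=1.5);save(s,"side0.png",s=1.5)
print(t["fx"],t["extrinsics"],s["extrinsics"],r.state())
E
```

```text
pics
485.27560974796836 [[ 2.82630652e-02 -9.99600470e-01 -3.15954098e-04 -9.34668057e-03]
 [-9.82552495e-01 -2.77229149e-02 -1.83907681e-01  5.88210518e-01]
 [ 1.83825445e-01  5.50823625e-03 -9.82943470e-01  1.02281867e+00]
 [ 0.00000000e+00  0.00000000e+00  0.00000000e+00  1.00000000e+00]] [[-0.80589985 -0.59200258  0.00764047  0.45806704]
 [-0.35517554  0.47309902 -0.80624293  0.27272536]
 [ 0.4736832  -0.65246476 -0.59153526  0.80187582]
 [ 0.          0.          0.          1.        ]] {'t': 0.1, 'joint_pos': array([-8.29296136e-01,  4.07595955e-02,  8.39451665e-02, -3.81994641e-04,
       -1.61546702e+00, -3.33733570e-01]), 'qd': array([ 0.0013061 , -0.00120015,  0.00173504,  0.00081052,  0.00026102,
        0.00085318]), 'tau': array([-4.62493947e-03, -3.69345224e+01,  3.48285198e+01,  6.95180386e+00,
       -4.53181128e-03, -1.05150721e-05]), 'eef_pos': array([ 0.23803824, -0.55075413,  0.40379819]), 'tool_rot': array([-2.02481880e-01,  9.79285709e-01,  7.35524015e-04, -2.16363940e-04]), 'force': array([-0.32302254,  0.6784617 , -0.64235597]), 'moment': array([ 0.01061165, -0.0310891 , -0.02544923]), 'gripper_width': 0.9965587461896405}
```

View pics/top0.png

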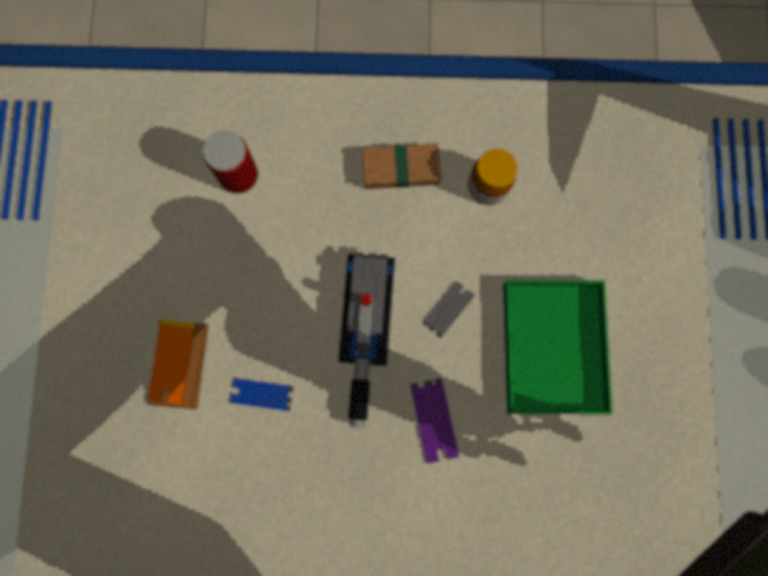

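View pics/side0.png

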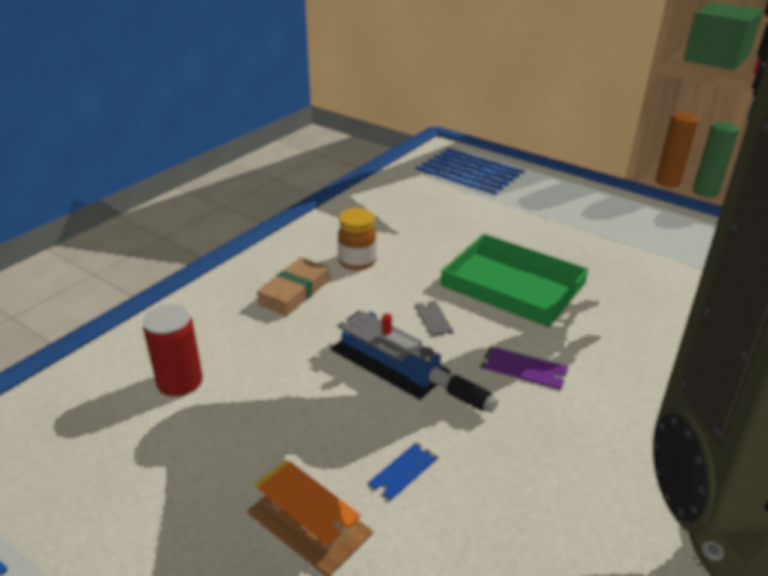

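The top view (shown at 1.5x) has:
- holder about (367,310), with the seated grey blade
- red knob (366,299)
- fresh orange blade on its rest (175,362)
- green tray (557,346)

There are two greys: the loose small one at (447,309) and the larger one seated in the holder. The seated one is the worn blade, and the blue and purple pieces are decoys. I'll confirm that in one crop and measure.

```bash
python3 - <<'E'
from h import *
import pickle;t,s=pickle.load(open("im0.pkl","rb"))
save(t,"crop.png",(190,150,330,300),5)
hsv=cv2.cvtColor(t["color"],cv2.COLOR_RGB2HSV)
def seg(lo,hi,box):
    m=cv2.inRange(hsv,lo,hi);k=np.zeros_like(m);x0,y0,x1,y1=box;k[y0:y1,x0:x1]=m[y0:y1,x0:x1]
    n,l,st,c=cv2.connectedComponentsWithStats(k);i=1+np.argmax(st[1:,4]);p=np.argwhere(l==i)[:,::-1].astype(np.float32)
    return c[i],cv2.minAreaRect(p),cv2.boxPoints(cv2.minAreaRect(p)),st[i,4]
c,_,b,a=seg((0,150,80),(8,255,255),(230,180,260,215));print("knob",c,a,px2w(t,c,.078))
c,_,b,a=seg((45,100,40),(85,255,255),(320,170,420,290));print("tray",c,b,[px2w(t,q,.032).round(3) for q in b])
c,_,b,a=seg((5,215,60),(30,255,255),(90,205,145,280));print("fresh",c,a,b,[px2w(t,q,.045).round(3) for q in b])
for n,q in dict(edgeL=(349,255),edgeR=(393,258),footBL=(340,361),footBR=(386,364),handle=(359,405)).items(): print(n,px2w(t,np.array(q)/1.5,.02).round(3))
save(t,"crop2.png",(90,205,145,280),8)
a=cv2.imread("pics/crop.png");b=cv2.imread("pics/crop2.png");b=cv2.resize(b,(440,600));a=cv2.resize(a,None,fx=.8,fy=.8)
cv2.imwrite("pics/c.png",np.hstack([cv2.resize(a,(460,493)),cv2.resize(b[:,:],(340,493))]))
E
```

```text
knob [243.57894737 199.07894737] 38 [0.54787793 0.01600251 0.078     ]
tray [370.49005059 231.08549747] [[335.5903  187.07086]
 [404.53067 185.04321]
 [407.17545 274.96542]
 [338.23508 276.99307]] [array([ 0.588, -0.191,  0.032]), array([ 0.597, -0.347,  0.032]), array([ 0.397, -0.346,  0.032]), array([ 0.388, -0.196,  0.032])]
fresh [114.3109029  240.85178876] 1174 [[ 98.62163  266.2703  ]
 [107.594604 212.43245 ]
 [130.45947  216.24326 ]
 [121.486496 270.08112 ]] [array([0.397, 0.327, 0.045]), array([0.515, 0.317, 0.045]), array([0.507, 0.265, 0.045]), array([0.39 , 0.276, 0.045])]
edgeL [0.624 0.044 0.02 ]
edgeR [ 0.621 -0.024  0.02 ]
footBL [0.461 0.052 0.02 ]
footBR [ 0.459 -0.017  0.02 ]
handle [0.397 0.021 0.02 ]
```

View pics/c.png

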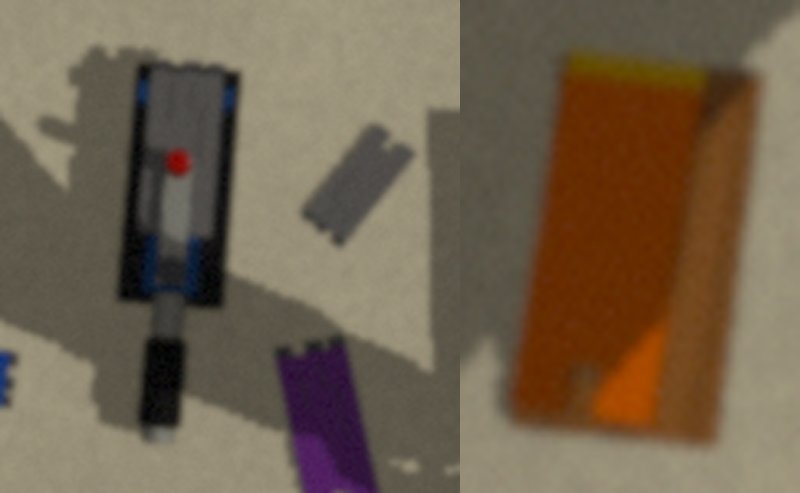

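The crop confirms it: the large grey blade lies seated in the holder under the keeper, and the loose grey piece is clearly smaller. The fresh blade's yellow edge faces +x and its notch is at the bottom. Moving over the holder now.

Call:
drive_tool([
  {"dx":-1.5,"dy":1.1,"wz":0.4},
  {"dx":-3.0,"dy":2.2,"wz":0.8},
  {"dx":-4.3,"dy":3.3,"wz":1.2},
  {"dx":-5.6,"dy":4.3,"wz":1.6},
  {"dx":-6.9,"dy":5.3,"wz":2.0},
  {"dx":-8.1,"dy":6.2,"wz":2.3},
  {"dx":-9.3,"dy":7.1,"wz":2.6},
  {"dx":-10.4,"dy":7.9,"wz":2.6},
])

```text
schema error: expected keys dx, dy, dz, wx, wy, wz
```

```bash
cat >> h.py <<'E'
def info(st=None):
    st=st or r.state();M=R.from_quat(st["tool_rot"]).as_matrix()
    print("t%.2f"%st["t"],"p",st["eef_pos"].round(4),"yaw(y)",round(np.degrees(np.arctan2(M[1,1],M[0,1])),1),"zt",M[:,2].round(3),"q",st["joint_pos"].round(2),"F",st["force"].round(1),"g",round(st["gripper_width"],3));return st
def go(p,yaw=None,st=None):
    "units to move TCP to p with tool y at world yaw deg, tool exactly down"
    st=st or r.state();M=R.from_quat(st["tool_rot"]).as_matrix()
    d=M.T@(np.array(p)-st["eef_pos"])/.04
    if yaw is None: yaw=np.degrees(np.arctan2(M[1,1],M[0,1]))
    a=np.radians(yaw);y=np.array([np.cos(a),np.sin(a),0]);z=np.array([0,0,-1.]);N=np.c_[np.cross(y,z),y,z]
    w=np.degrees(R.from_matrix(M.T@N).as_rotvec())/10
    print("move d",d.round(2),"w",w.round(2))
E
python3 -c "
from h import *
s=info();go([.55,0,.404],87.4,s)"
```

```text
t0.10 p [ 0.238  -0.5508  0.4038] yaw(y) 113.4 zt [-0.001  0.001 -1.   ] q [-0.83  0.04  0.08 -0.   -1.62 -0.33] F [-0.3  0.7 -0.6] g 0.997
move d [-1.262e+01  9.550e+00  1.000e-02] w [ 0.01 -0.    2.6 ]
```

Call:
drive_tool([
  {"dx":-2.5,"dy":1.9,"dz":0,"wx":0,"wy":0,"wz":0.6},
  {"dx":-5,"dy":3.8,"dz":0,"wx":0,"wy":0,"wz":1.2},
  {"dx":-7.5,"dy":5.7,"dz":0,"wx":0,"wy":0,"wz":1.8},
  {"dx":-10,"dy":7.6,"dz":0,"wx":0,"wy":0,"wz":2.4},
  {"dx":-12.6,"dy":9.5,"dz":0,"wx":0,"wy":0,"wz":2.6},
  {"dx":-12.6,"dy":9.5,"dz":0,"wx":0,"wy":0,"wz":2.6},
  {"dx":-12.6,"dy":9.5,"dz":0,"wx":0,"wy":0,"wz":2.6},
  {"dx":-12.6,"dy":9.5,"dz":0,"wx":0,"wy":0,"wz":2.6},
])

```text
t: 1.1
eef_pos: [0.4853, -0.1139, 0.4042]
tool_rot: [0.023, 1.0, 0.001, -0.0]
force: [1.0, -1.8, 0.4]
gripper_width: 0.999
```

```bash
python3 -c "
from h import *
s=info();go([.55,0,.404],87.4,s)"
```

```text
t1.10 p [ 0.4853 -0.1139  0.4042] yaw(y) 87.4 zt [-0.001  0.002 -1.   ] q [ 0.17 -0.23 -0.17 -0.   -1.63 -1.79] F [ 1.  -1.8  0.4] g 0.999
move d [-1.49  2.92  0.01] w [ 0.01 -0.   -0.  ]
```

Call:
drive_tool([
  {"dx":-1.2,"dy":2.3,"dz":0,"wx":0,"wy":0,"wz":0},
  {"dx":-0.8,"dy":2.9,"dz":0,"wx":0,"wy":0,"wz":0},
  {"dx":-0.8,"dy":2.9,"dz":0,"wx":0,"wy":0,"wz":0},
])

```text
t: 1.48
eef_pos: [0.5229, 0.0042, 0.4032]
tool_rot: [0.02, 1.0, 0.001, -0.001]
force: [-0.3, -1.2, -0.0]
gripper_width: 0.998
```

```bash
python3 - <<'E'
from h import *
import pickle
s=info();w=r.get_image("wrist");pickle.dump((w,s),open("w1.pkl","wb"));save(w,"w1.png",s=1.5);print(w["T_tool_cam"])
E
```

```text
t1.48 p [0.5229 0.0042 0.4032] yaw(y) 87.7 zt [-0.003  0.002 -1.   ] q [ 0.39 -0.16 -0.11 -0.   -1.62 -2.  ] F [-0.3 -1.2 -0. ] g 0.998
[[ 7.38123223e-04 -9.50628030e-01 -3.10331765e-01  7.81664211e-02]
 [ 9.99999721e-01  6.66725784e-04  3.36139611e-04 -6.29478059e-04]
 [-1.12637547e-04 -3.10331927e-01  9.50628257e-01  3.04455835e-02]
 [ 0.00000000e+00  0.00000000e+00  0.00000000e+00  1.00000000e+00]]
```

View pics/w1.png

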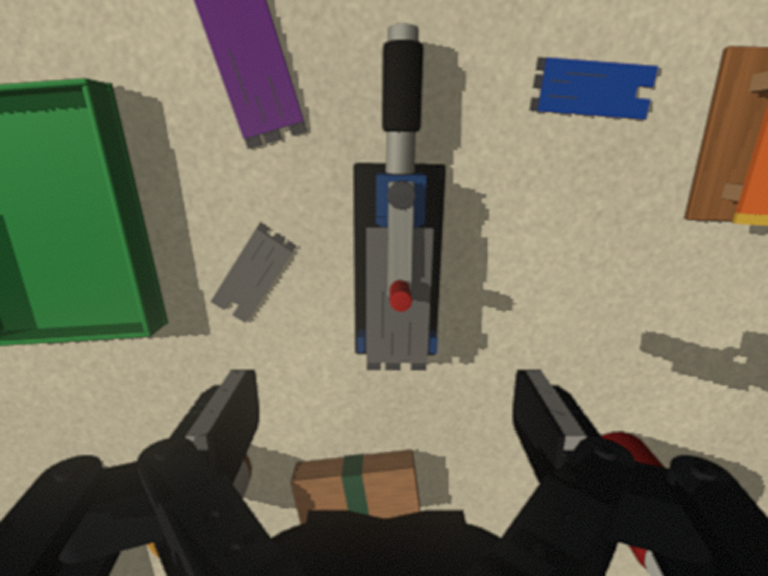

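Clear view: knob (401,290), pivot (401,193), holder foot corners (355,163) and (445,163), worn blade edge about y=368, all in 1.5x pixels. Computing poses.

```bash
python3 - <<'E'
from h import *
import pickle
w,s=pickle.load(open("w1.pkl","rb"))
P=lambda u,z:px2w(w,np.array(u)/1.5,z,s)[:2].round(4)
for n,u,z in [("pivot",(401,193),.055),("knobtop",(401,285),.0835),("knobbase",(401,304),.055),("footBL",(355,163),.008),("footBR",(445,163),.008),("footFL",(357,353),.008),("bladeL",(368,366),.045),("bladeR",(428,366),.045),("bladeRearL",(367,228),.045),("bladeRearR",(433,228),.045),("lipL",(357,345),.044),("lipR",(437,345),.044),("trayTR",(88,80),.032),("trayBR",(148,335),.032),("handle",(404,28),.03)]: print(n,P(u,z))
hsv=cv2.cvtColor(w["color"],cv2.COLOR_RGB2HSV);m=cv2.inRange(hsv,(0,150,60),(8,255,255))+cv2.inRange(hsv,(172,150,60),(180,255,255));m[:170]=0;m[215:]=0
p=np.argwhere(m)[:,::-1];print(p.min(0)*1.5,p.max(0)*1.5)
E
```

```text
pivot [0.4788 0.0171]
knobtop [0.538  0.0144]
knobbase [0.5625 0.0147]
footBL [ 0.4589 -0.0173]
footBR [0.4617 0.0543]
footFL [ 0.6259 -0.0256]
bladeL [ 0.6198 -0.0139]
bladeR [0.6218 0.0358]
bladeRearL [ 0.5046 -0.0087]
bladeRearR [0.5066 0.0406]
lipL [ 0.6008 -0.0219]
lipR [0.6034 0.0434]
trayTR [ 0.3943 -0.2   ]
trayBR [ 0.5902 -0.1979]
handle [0.3702 0.0232]
[390. 282.] [409.5 310.5]
```

```bash
python3 -c "
from h import *
s=info();go([.549,.0143,.232],87.1,s)"
```

```text
t1.52 p [0.5227 0.0024 0.4036] yaw(y) 87.6 zt [-0.002  0.001 -1.   ] q [ 0.39 -0.17 -0.11 -0.   -1.62 -2.  ] F [ 0.3 -0.3 -0.7] g 1.0
move d [-0.65  0.32  4.29] w [ 0.01 -0.01  0.05]
```

Call:
drive_tool([
  {"dx":-0.65,"dy":0.3,"dz":1.4,"wx":0,"wy":0,"wz":0},
  {"dx":-0.65,"dy":0.32,"dz":2.7,"wx":0,"wy":0,"wz":0},
  {"dx":-0.65,"dy":0.32,"dz":3.0,"wx":0,"wy":0,"wz":0},
  {"dx":-0.65,"dy":0.32,"dz":3.0,"wx":0,"wy":0,"wz":0},
], gripper=0.5, squeeze=25)

```text
t: 2.02
eef_pos: [0.5491, 0.0133, 0.2847]
tool_rot: [0.021, 1.0, 0.0, -0.001]
force: [0.4, -0.2, 1.3]
gripper_width: 0.501
```

```bash
python3 -c "
from h import *
s=info();go([.549,.0143,.232],87.1,s);w=r.get_image('wrist');save(w,'w2.png',s=1.2)"
```

```text
t2.02 p [0.5491 0.0133 0.2847] yaw(y) 87.5 zt [-0.001  0.    -1.   ] q [ 0.39 -0.08 -0.25 -0.   -1.4  -2.  ] F [ 0.4 -0.2  1.3] g 0.501
move d [0.   0.02 1.32] w [ 0.   -0.01  0.04]
```

View pics/w2.png

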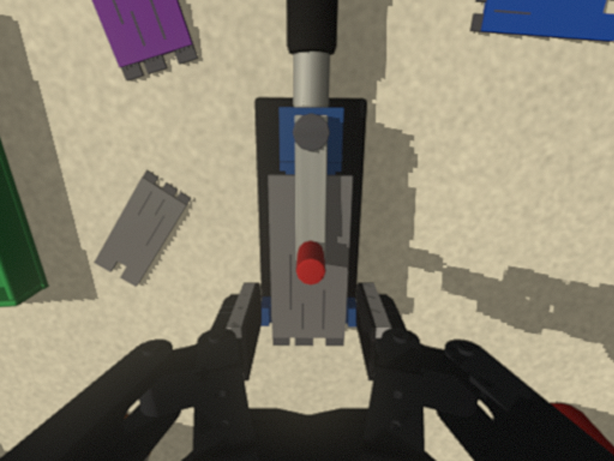

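Red knob is centred between the jaws. Descend and cage it.

Call:
drive_tool([
  {"dx":0,"dy":0.02,"dz":0.8,"wx":0,"wy":0,"wz":0},
  {"dx":0,"dy":0.02,"dz":1.32,"wx":0,"wy":0,"wz":0},
  {"dx":0,"dy":0.02,"dz":1.32,"wx":0,"wy":0,"wz":0},
], gripper=0.5)

```text
t: 2.45
eef_pos: [0.5497, 0.0141, 0.2346]
tool_rot: [0.021, 1.0, 0.001, 0.001]
force: [0.3, -0.2, 1.7]
gripper_width: 0.504
```

Call:
drive_tool([
  {"dx":0,"dy":0,"dz":0,"wx":0,"wy":0,"wz":0},
  {"dx":0,"dy":0,"dz":0,"wx":0,"wy":0,"wz":0},
  {"dx":0,"dy":0,"dz":0,"wx":0,"wy":0,"wz":0},
], gripper=0.26)

```text
t: 2.82
eef_pos: [0.5499, 0.0142, 0.2356]
tool_rot: [0.021, 1.0, 0.001, 0.002]
force: [-0.4, 0.5, -0.7]
gripper_width: 0.261
```

```bash
python3 -c "
from h import *
s=info();go([.549,.0143,.232],87.1,s)"
```

```text
t2.83 p [0.5499 0.0142 0.2356] yaw(y) 87.5 zt [ 0.004  0.002 -1.   ] q [ 0.39 -0.05 -0.31 -0.   -1.3  -2.  ] F [-0.4  0.5 -0.7] g 0.261
move d [0.02 0.   0.09] w [0.01 0.02 0.04]
```

Call:
drive_tool([
  {"dx":0.03,"dy":0.3,"dz":0.08,"wx":0,"wy":0,"wz":-1},
  {"dx":0.11,"dy":0.6,"dz":0.08,"wx":0,"wy":0,"wz":-2},
  {"dx":0.23,"dy":0.88,"dz":0.08,"wx":0,"wy":0,"wz":-3},
  {"dx":0.41,"dy":1.13,"dz":0.08,"wx":0,"wy":0,"wz":-4},
  {"dx":0.63,"dy":1.34,"dz":0.08,"wx":0,"wy":0,"wz":-5},
  {"dx":0.88,"dy":1.52,"dz":0.08,"wx":0,"wy":0,"wz":-6},
  {"dx":1.15,"dy":1.65,"dz":0.08,"wx":0,"wy":0,"wz":-7},
  {"dx":1.45,"dy":1.73,"dz":0.08,"wx":0,"wy":0,"wz":-8},
])

```text
t: 3.82
eef_pos: [0.4949, 0.0861, 0.2328]
tool_rot: [-0.629, 0.778, -0.001, 0.003]
force: [1.2, -0.3, -0.1]
gripper_width: 0.26
```

```bash
python3 -c "
from h import *
import math
s=info();a=1.56;go([.4788+.07*math.cos(a),.0171+.07*math.sin(a),.233],87.5+92,s)"
```

```text
t3.83 p [0.4949 0.0861 0.2328] yaw(y) 167.9 zt [ 0.005  0.002 -1.   ] q [ 0.57 -0.18 -0.44  0.   -1.31 -0.79] F [ 1.2 -0.3 -0.1] g 0.26
move d [ 0.06  0.38 -0.01] w [-0.03  0.01 -1.16]
```

Call:
drive_tool([
  {"dx":0.03,"dy":0.2,"dz":0,"wx":0,"wy":0,"wz":-0.6},
  {"dx":0.06,"dy":0.4,"dz":0,"wx":0,"wy":0,"wz":-1.1},
  {"dx":0.06,"dy":0.4,"dz":0,"wx":0,"wy":0,"wz":-1.1},
  {"dx":0.06,"dy":0.4,"dz":0,"wx":0,"wy":0,"wz":-1.1},
])

```text
t: 4.32
eef_pos: [0.4789, 0.0872, 0.2329]
tool_rot: [-0.7, 0.714, -0.001, 0.003]
force: [-0.7, 0.2, -0.0]
gripper_width: 0.26
```

Call:
drive_tool([
  {"dx":0,"dy":0,"dz":-1.2,"wx":0,"wy":0,"wz":0},
  {"dx":0,"dy":0,"dz":-2.5,"wx":0,"wy":0,"wz":0},
  {"dx":0,"dy":0,"dz":-2.7,"wx":0,"wy":0,"wz":0},
])

```text
t: 4.7
eef_pos: [0.4791, 0.0869, 0.3454]
tool_rot: [-0.699, 0.715, -0.002, 0.006]
force: [0.1, -0.4, -0.5]
gripper_width: 0.266
```

```bash
python3 -c "
from h import *
s=info();go([.5637,.0130,.33],87.1,s)
w=r.get_image('wrist');t=r.get_image('top')
a=cv2.resize(w['color'],(400,300));b=cv2.resize(t['color'][150:300,190:390],(400,300));cv2.imwrite('pics/w3.png',np.hstack([a,b])[:,:,::-1])"
```

```text
t4.70 p [0.4791 0.0869 0.3454] yaw(y) 178.7 zt [ 0.011  0.004 -1.   ] q [ 0.6  -0.27 -0.31  0.   -1.52 -0.62] F [ 0.1 -0.4 -0.5] g 0.266
move d [ 1.8  -2.15  0.4 ] w [-0.03  0.07  9.16]
```

View pics/w3.png

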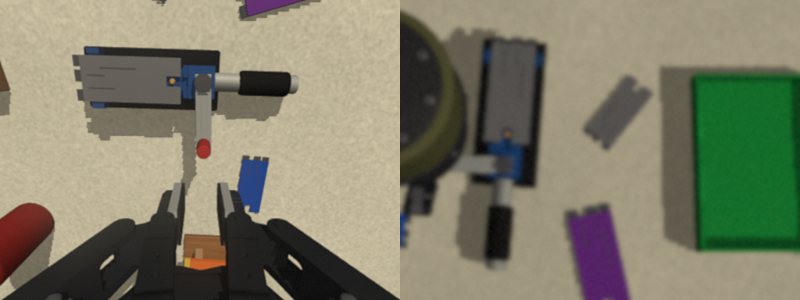

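Keeper stands about 90° aside, clear of the blade and pin. Now over the worn blade.

Call:
drive_tool([
  {"dx":0.3,"dy":-0.3,"dz":0,"wx":0,"wy":0,"wz":1},
  {"dx":0.6,"dy":-0.6,"dz":0,"wx":0,"wy":0,"wz":2},
  {"dx":0.9,"dy":-0.9,"dz":0,"wx":0,"wy":0,"wz":3},
  {"dx":1.2,"dy":-1.2,"dz":0,"wx":0,"wy":0,"wz":4},
  {"dx":1.5,"dy":-1.5,"dz":0,"wx":0,"wy":0,"wz":5},
  {"dx":1.8,"dy":-1.8,"dz":0,"wx":0,"wy":0,"wz":6},
  {"dx":1.8,"dy":-2.15,"dz":0,"wx":0,"wy":0,"wz":7},
  {"dx":1.8,"dy":-2.15,"dz":0,"wx":0,"wy":0,"wz":8},
], gripper=1)

```text
t: 5.8
eef_pos: [0.5635, 0.0128, 0.3393]
tool_rot: [-0.072, 0.997, 0.001, 0.001]
force: [-0.2, 0.5, 0.4]
gripper_width: 1.0
```

```bash
python3 -c "
from h import *
s=info();go([.5637,.0130,.26],87.1,s)"
```

```text
t5.80 p [0.5635 0.0128 0.3393] yaw(y) 98.3 zt [ 0.002  0.002 -1.   ] q [ 0.38 -0.06 -0.13 -0.   -1.49 -1.8 ] F [-0.2  0.5  0.4] g 1.0
move d [-0.    0.    1.98] w [0.01 0.01 1.12]
```

Call:
drive_tool([
  {"dx":0,"dy":0,"dz":0,"wx":0,"wy":0,"wz":0.8},
  {"dx":0,"dy":0,"dz":0.8,"wx":0,"wy":0,"wz":1.12},
  {"dx":0,"dy":0,"dz":2.0,"wx":0,"wy":0,"wz":1.12},
  {"dx":0,"dy":0,"dz":2.0,"wx":0,"wy":0,"wz":1.12},
])

```text
t: 6.3
eef_pos: [0.5621, 0.0126, 0.2533]
tool_rot: [0.026, 1.0, -0.0, -0.004]
force: [0.5, 0.2, 0.2]
gripper_width: 0.997
```

```bash
python3 - <<'E'
from h import *
s=info();go([.5637,.0130,.200],87.1,s)
import pickle
w=r.get_image("wrist");pickle.dump((w,s),open("w4.pkl","wb"));save(w,"w4.png",s=1.5)
E
```

```text
t6.30 p [0.5621 0.0126 0.2533] yaw(y) 87.0 zt [-0.008 -0.    -1.   ] q [ 0.38 -0.02 -0.25 -0.   -1.35 -2.  ] F [0.5 0.2 0.2] g 0.997
move d [-0.05  0.01  1.33] w [-0.   -0.05 -0.01]
```

View pics/w4.png

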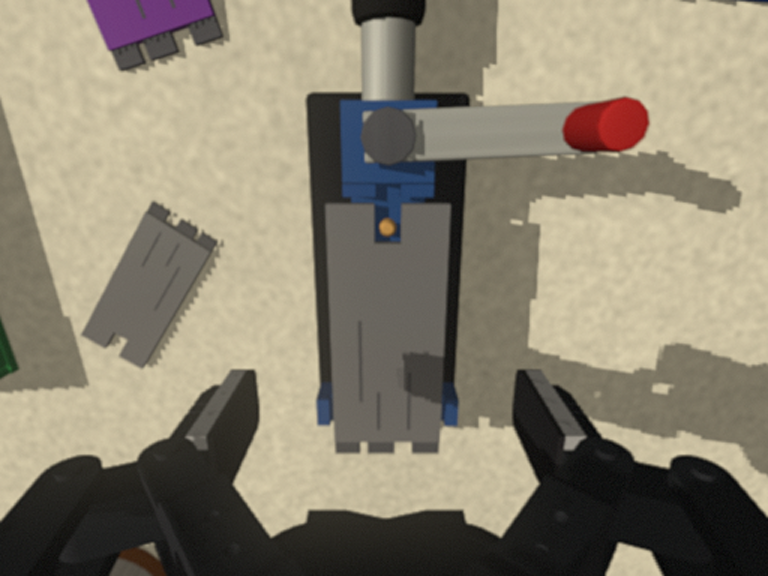

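Wrist view: brass pin (387,227), worn blade between (326,204), (450,204) and y≈445, well centred between the jaws. Refining holder pose from this.

```bash
python3 - <<'E'
from h import *
import pickle
w,s=pickle.load(open("w4.pkl","rb"))
P=lambda u,z:px2w(w,np.array(u)/1.5,z,s)[:2].round(4)
pin=P((387,227),.046);print("pin",pin)
for n,u,z in [("rL",(326,204),.045),("rR",(450.5,204),.045),("fL",(335,444),.045),("fR",(440,444),.045),("piv",(388,136),.055),("lipL",(323,385),.044),("lipR",(451,385),.044),("knob",(620,122),.0835)]: print(n,P(u,z))
d=np.array([np.cos(-.05),np.sin(-.05)]);print("origin from pin",pin+.05*d)
E
```

```text
pin [0.515 0.015]
rL [ 0.5047 -0.0089]
rR [0.5072 0.0409]
fL [ 0.6182 -0.015 ]
fR [0.6208 0.0352]
piv [0.4804 0.0171]
lipL [ 0.5868 -0.0179]
lipR [0.5897 0.0407]
knob [0.4805 0.086 ]
origin from pin [0.56493751 0.01250104]
```

Call:
drive_tool([
  {"dx":-0.05,"dy":0.01,"dz":0.7,"wx":0,"wy":-0.05,"wz":0},
  {"dx":-0.05,"dy":0.01,"dz":1.33,"wx":0,"wy":-0.05,"wz":0},
  {"dx":-0.05,"dy":0.01,"dz":1.33,"wx":0,"wy":-0.05,"wz":0},
  {"dx":-0.05,"dy":0.01,"dz":1.33,"wx":0,"wy":-0.05,"wz":0},
])

```text
t: 6.85
eef_pos: [0.5659, 0.013, 0.2064]
tool_rot: [0.025, 1.0, -0.0, 0.005]
force: [-0.5, -0.4, 0.5]
gripper_width: 0.997
```

Call:
drive_tool([
  {"dx":0,"dy":0,"dz":0,"wx":0,"wy":0,"wz":0},
  {"dx":0,"dy":0,"dz":0,"wx":0,"wy":0,"wz":0},
  {"dx":0,"dy":0,"dz":0,"wx":0,"wy":0,"wz":0},
  {"dx":0,"dy":0,"dz":0,"wx":0,"wy":0,"wz":0},
  {"dx":0,"dy":0,"dz":0,"wx":0,"wy":0,"wz":0},
], gripper=0.4, squeeze=30)

```text
t: 7.48
eef_pos: [0.5663, 0.0132, 0.208]
tool_rot: [0.025, 1.0, 0.0, 0.006]
force: [-1.8, 1.3, 6.5]
gripper_width: 0.569
```

```bash
python3 -c "
from h import *
s=info();go([.49,-.27,.33],88,s)"
```

```text
t7.47 p [0.5663 0.0132 0.208 ] yaw(y) 87.1 zt [ 0.012 -0.    -1.   ] q [ 0.38  0.01 -0.31  0.   -1.24 -2.  ] F [-1.8  1.3  6.5] g 0.569
move d [ 1.51 -7.17 -3.07] w [ 0.    0.07 -0.09]
```

TCP is 8 mm higher than intended, so the blade is only held near the tips. Regrasping lower.

Call:
drive_tool([
  {"dx":0,"dy":0,"dz":0,"wx":0,"wy":0,"wz":0},
  {"dx":0,"dy":0,"dz":0,"wx":0,"wy":0,"wz":0},
  {"dx":0.05,"dy":0,"dz":0.4,"wx":0,"wy":0.07,"wz":0},
  {"dx":0.05,"dy":0,"dz":0.4,"wx":0,"wy":0.07,"wz":0},
  {"dx":0.05,"dy":0,"dz":0.4,"wx":0,"wy":0.07,"wz":0},
], gripper=0.85)

```text
t: 8.1
eef_pos: [0.5644, 0.0132, 0.1915]
tool_rot: [0.025, 1.0, -0.0, -0.001]
force: [-0.3, 0.2, -0.1]
gripper_width: 0.853
```

Call:
drive_tool([
  {"dx":0,"dy":0,"dz":0,"wx":0,"wy":0,"wz":0},
  {"dx":0,"dy":0,"dz":0,"wx":0,"wy":0,"wz":0},
  {"dx":0,"dy":0,"dz":0,"wx":0,"wy":0,"wz":0},
  {"dx":0,"dy":0,"dz":0,"wx":0,"wy":0,"wz":0},
], gripper=0.4)

```text
t: 8.6
eef_pos: [0.5646, 0.0132, 0.1919]
tool_rot: [0.025, 1.0, 0.0, -0.0]
force: [0.3, 0.3, 1.8]
gripper_width: 0.578
```

```bash
python3 -c "
from h import *
s=info();go([.49,-.27,.33],88,s)"
```

```text
t8.60 p [0.5646 0.0132 0.1919] yaw(y) 87.1 zt [-0.001  0.    -1.   ] q [ 0.38  0.03 -0.32 -0.   -1.22 -2.  ] F [0.3 0.3 1.8] g 0.578
move d [ 1.51 -7.17 -3.45] w [ 0.   -0.   -0.09]
```

Call:
drive_tool([
  {"dx":0,"dy":0,"dz":-0.4,"wx":0,"wy":0,"wz":0},
  {"dx":0,"dy":0,"dz":-1.2,"wx":0,"wy":0,"wz":0},
  {"dx":0,"dy":0,"dz":-2.2,"wx":0,"wy":0,"wz":0},
  {"dx":0.3,"dy":-1,"dz":-2.6,"wx":0,"wy":0,"wz":0},
  {"dx":0.7,"dy":-2.2,"dz":-2.6,"wx":0,"wy":0,"wz":0},
  {"dx":1,"dy":-3.5,"dz":-2.6,"wx":0,"wy":0,"wz":0},
  {"dx":1.3,"dy":-4.8,"dz":-2.6,"wx":0,"wy":0,"wz":0},
  {"dx":1.5,"dy":-6,"dz":-2.6,"wx":0,"wy":0,"wz":0},
])

```text
t: 9.6
eef_pos: [0.4918, -0.2251, 0.2973]
tool_rot: [0.025, 1.0, -0.0, 0.0]
force: [1.1, 0.7, 0.4]
gripper_width: 0.578
```

```bash
python3 -c "
from h import *
s=info();go([.49,-.27,.23],88,s)"
```

```text
t9.60 p [ 0.4918 -0.2251  0.2973] yaw(y) 87.1 zt [ 0.001 -0.    -1.   ] q [-0.06 -0.1  -0.25  0.   -1.42 -1.56] F [1.1 0.7 0.4] g 0.578
move d [-0.01 -1.12  1.68] w [-0.    0.   -0.09]
```

Call:
drive_tool([
  {"dx":0,"dy":-1.1,"dz":0.5,"wx":0,"wy":0,"wz":0},
  {"dx":0,"dy":-1.12,"dz":1.6,"wx":0,"wy":0,"wz":0},
  {"dx":0,"dy":-1.12,"dz":2.6,"wx":0,"wy":0,"wz":0},
  {"dx":0,"dy":-1.12,"dz":2.95,"wx":0,"wy":0,"wz":0},
  {"dx":0,"dy":-1.12,"dz":2.95,"wx":0,"wy":0,"wz":0},
  {"dx":0,"dy":-1.12,"dz":2.95,"wx":0,"wy":0,"wz":0},
])

```text
t: 10.35
eef_pos: [0.4905, -0.2699, 0.1817]
tool_rot: [0.025, 1.0, -0.001, 0.002]
force: [0.4, -0.0, -0.1]
gripper_width: 0.579
```

Call:
drive_tool([
  {"dx":0,"dy":0,"dz":0,"wx":0,"wy":0,"wz":0},
  {"dx":0,"dy":0,"dz":0,"wx":0,"wy":0,"wz":0},
  {"dx":0,"dy":0,"dz":0,"wx":0,"wy":0,"wz":0},
  {"dx":0,"dy":0,"dz":-1.2,"wx":0,"wy":0,"wz":0},
  {"dx":0,"dy":0,"dz":-2.6,"wx":0,"wy":0,"wz":0},
  {"dx":0,"dy":0,"dz":-3.6,"wx":0,"wy":0,"wz":0},
], gripper=0.8)

```text
t: 11.1
eef_pos: [0.4899, -0.2698, 0.3288]
tool_rot: [0.025, 1.0, -0.001, 0.003]
force: [0.9, -0.4, -0.2]
gripper_width: 0.801
```

```bash
python3 - <<'E'
from h import *
s=info();go([.452,.296,.36],87,s)
t=r.get_image('top');w=r.get_image('wrist')
a=cv2.resize(t['color'][100:300,60:440],(800,421));cv2.imwrite('pics/t5.png',a[:,:,::-1])
E
```

```text
t11.10 p [ 0.4899 -0.2698  0.3288] yaw(y) 87.2 zt [ 0.006 -0.003 -1.   ] q [-0.14 -0.07 -0.16  0.   -1.47 -1.48] F [ 0.9 -0.4 -0.2] g 0.801
move d [ 1.64 14.08 -0.82] w [-0.01  0.04  0.02]
```

View pics/t5.png

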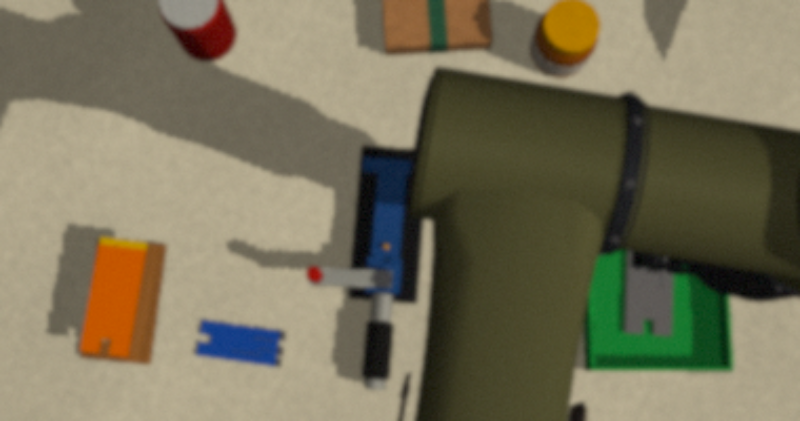

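Worn blade lies in the tray at (650,290). Moving to the fresh blade.

Call:
drive_tool([
  {"dx":0.2,"dy":1.5,"dz":-0.8,"wx":0,"wy":0,"wz":0},
  {"dx":0.4,"dy":3,"dz":-0.8,"wx":0,"wy":0,"wz":0},
  {"dx":0.5,"dy":4.5,"dz":-0.8,"wx":0,"wy":0,"wz":0},
  {"dx":0.7,"dy":6,"dz":-0.8,"wx":0,"wy":0,"wz":0},
  {"dx":0.9,"dy":7.5,"dz":-0.8,"wx":0,"wy":0,"wz":0},
  {"dx":1.1,"dy":9,"dz":-0.8,"wx":0,"wy":0,"wz":0},
  {"dx":1.2,"dy":10.5,"dz":-0.8,"wx":0,"wy":0,"wz":0},
  {"dx":1.4,"dy":12,"dz":-0.8,"wx":0,"wy":0,"wz":0},
], gripper=1)

```text
t: 12.2
eef_pos: [0.4573, 0.2141, 0.361]
tool_rot: [0.024, 1.0, -0.002, 0.006]
force: [0.2, -0.7, -0.3]
gripper_width: 0.999
```

```bash
python3 -c "
from h import *
s=info();go([.452,.296,.30],85,s)"
```

```text
t12.20 p [0.4573 0.2141 0.361 ] yaw(y) 87.2 zt [ 0.013 -0.005 -1.   ] q [ 0.84 -0.22 -0.24  0.01 -1.54 -2.46] F [ 0.2 -0.7 -0.3] g 0.999
move d [0.25 2.04 1.51] w [-0.02  0.08  0.22]
```

Call:
drive_tool([
  {"dx":0.2,"dy":1.2,"dz":0.5,"wx":0,"wy":0.05,"wz":0.2},
  {"dx":0.25,"dy":2.04,"dz":1.3,"wx":0,"wy":0.08,"wz":0.2},
  {"dx":0.25,"dy":2.04,"dz":1.5,"wx":0,"wy":0.08,"wz":0.2},
  {"dx":0.25,"dy":2.04,"dz":1.5,"wx":0,"wy":0.08,"wz":0.2},
  {"dx":0.25,"dy":2.04,"dz":1.5,"wx":0,"wy":0.08,"wz":0.2},
])

```text
t: 12.82
eef_pos: [0.4525, 0.2951, 0.302]
tool_rot: [0.042, 0.999, -0.001, 0.0]
force: [-0.1, -0.2, 0.4]
gripper_width: 1.001
```

```bash
python3 - <<'E'
from h import *
import pickle
s=info();w=r.get_image("wrist");pickle.dump((w,s),open("w6.pkl","wb"));save(w,"w6.png",s=1.5)
hsv=cv2.cvtColor(w["color"],cv2.COLOR_RGB2HSV);m=cv2.inRange(hsv,(5,215,60),(30,255,255));m[260:]=0
n,l,st,c=cv2.connectedComponentsWithStats(m);i=1+np.argmax(st[1:,4]);p=np.argwhere(l==i)[:,::-1].astype(np.float32)
b=cv2.boxPoints(cv2.minAreaRect(p));print(b*1.5)
W=np.array([px2w(w,q,.045,s)[:2] for q in b]);print(W.round(4),W.mean(0))
E
```

```text
t12.82 p [0.4525 0.2951 0.302 ] yaw(y) 85.1 zt [ 0.001 -0.003 -1.   ] q [ 0.95 -0.11 -0.25  0.   -1.43 -2.61] F [-0.1 -0.2  0.4] g 1.001Traceback (most recent call last):
  File "<stdin>", line 5, in <module>
    return _wrapfunc(a, 'argmax', axis=axis, out=out, **kwds)
    return bound(*args, **kwds)
ValueError: attempt to get argmax of an empty sequence
```

View pics/w6.png

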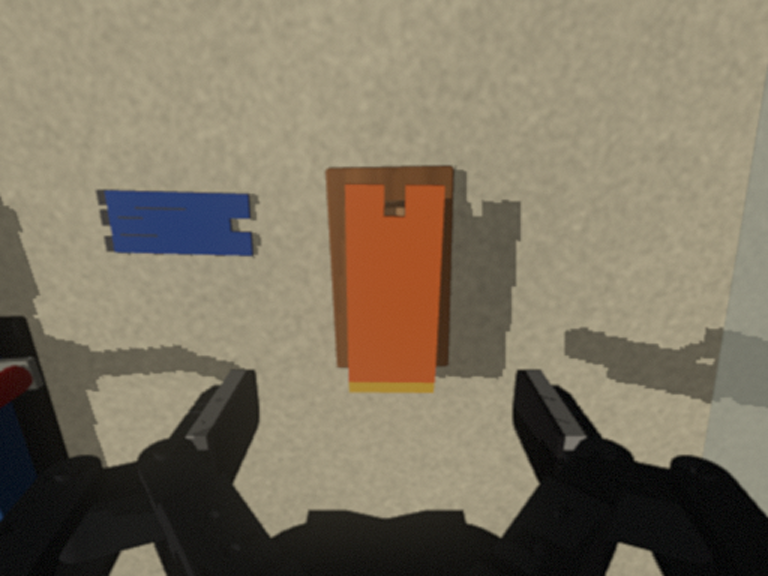

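Fresh blade corners are at (345,184), (446,185), (349,391), (434,391), with the notch at the top, between the jaws.

```bash
python3 - <<'E'
from h import *
import pickle
w,s=pickle.load(open("w6.pkl","rb"))
P=lambda u,z=.045:px2w(w,u,z,s)[:2]
g=w["color"].astype(int);m=((g[:,:,0]-g[:,:,2]>90)&(g[:,:,0]>140)).astype(np.uint8)
print([g[180,265],g[240,235],g[258,262]])
m[:110]=0;m[275:]=0;m[:,:215]=0;m[:,310:]=0
rows=range(135,245,5);L=np.array([P((np.flatnonzero(m[v])[0]-.5,v)) for v in rows]);Rr=np.array([P((np.flatnonzero(m[v])[-1]+.5,v)) for v in rows])
fl=np.polyfit(L[:,0],L[:,1],1);fr=np.polyfit(Rr[:,0],Rr[:,1],1);print("slopes",fl[0],fr[0],"width",(Rr-L).mean(0))
a=(fl[0]+fr[0])/2
top=[np.flatnonzero(m[:,c])[0]-.5 for c in list(range(234,252,3))+list(range(276,294,3))];bot=[np.flatnonzero(m[:,c])[-1]+.5 for c in range(236,286,4)]
xr=P((264,np.mean(top)))[0];xf=P((261,np.mean(bot)))[0];print(np.mean(top)*1.5,np.mean(bot)*1.5,xr,xf)
cx=(xr+xf)/2;cy=(np.polyval(fl,cx)+np.polyval(fr,cx))/2;print("c",cx,cy,"len",xf-xr,"yaw",90+np.degrees(a))
go([cx,cy,.19],90+np.degrees(a))
E
```

```text
[array([171,  83,  37]), array([170,  86,  43]), array([168, 134,  53])]
slopes -0.09258953707259811 -0.09584684376472172 width [0.00415646 0.04979949]
184.5 391.21153846153845 0.39553862502490855 0.5132949967561405
c 0.45441681089052455 0.2975259294194932 len 0.11775637173123199 yaw 84.60169533565086
move d [-0.04  0.07  2.8 ] w [-0.01  0.01  0.05]
```

Call:
drive_tool([
  {"dx":-0.04,"dy":0.07,"dz":1,"wx":0,"wy":0,"wz":0.05},
  {"dx":-0.04,"dy":0.07,"dz":2,"wx":0,"wy":0,"wz":0.05},
  {"dx":-0.04,"dy":0.07,"dz":2.8,"wx":0,"wy":0,"wz":0.05},
  {"dx":-0.04,"dy":0.07,"dz":2.85,"wx":0,"wy":0,"wz":0.05},
  {"dx":-0.04,"dy":0.07,"dz":2.85,"wx":0,"wy":0,"wz":0.05},
])

```text
t: 13.5
eef_pos: [0.4551, 0.2977, 0.1902]
tool_rot: [0.047, 0.999, -0.0, 0.002]
force: [-0.1, -0.3, 0.1]
gripper_width: 1.002
```

```bash
python3 -c "
from h import *
s=info();go([.4544,.2975,.191],84.6,s)"
```

```text
t13.50 p [0.4551 0.2977 0.1902] yaw(y) 84.6 zt [ 0.003 -0.001 -1.   ] q [ 0.95 -0.03 -0.38  0.   -1.22 -2.62] F [-0.1 -0.3  0.1] g 1.002
move d [ 0.02 -0.01 -0.02] w [-0.    0.02  0.  ]
```

Call:
drive_tool([
  {"dx":0.02,"dy":0,"dz":0,"wx":0,"wy":0.02,"wz":0},
  {"dx":0.02,"dy":0,"dz":0,"wx":0,"wy":0.02,"wz":0},
  {"dx":0.02,"dy":0,"dz":0,"wx":0,"wy":0.02,"wz":0},
  {"dx":0.02,"dy":0,"dz":0,"wx":0,"wy":0.02,"wz":0},
  {"dx":0.02,"dy":0,"dz":0,"wx":0,"wy":0.02,"wz":0},
  {"dx":0.02,"dy":0,"dz":0,"wx":0,"wy":0.02,"wz":0},
], gripper=0.4)

```text
t: 14.25
eef_pos: [0.4546, 0.2982, 0.1919]
tool_rot: [0.047, 0.999, 0.001, 0.001]
force: [-1.9, 0.3, 6.1]
gripper_width: 0.571
```

```bash
python3 -c "
from h import *
s=info()"
```

```text
t14.25 p [0.4546 0.2982 0.1919] yaw(y) 84.6 zt [ 0.001  0.001 -1.   ] q [ 0.95 -0.03 -0.38  0.   -1.22 -2.61] F [-1.9  0.3  6.1] g 0.571
```

Call:
drive_tool([
  {"dx":0,"dy":0,"dz":-0.4,"wx":0,"wy":0,"wz":0},
  {"dx":0,"dy":0,"dz":-1.2,"wx":0,"wy":0,"wz":0},
  {"dx":0,"dy":0,"dz":-2.4,"wx":0,"wy":0,"wz":0},
  {"dx":0,"dy":0,"dz":-3.2,"wx":0,"wy":0,"wz":0},
  {"dx":0,"dy":0,"dz":-3.2,"wx":0,"wy":0,"wz":0},
])

```text
t: 14.88
eef_pos: [0.4548, 0.2982, 0.3244]
tool_rot: [0.047, 0.999, 0.003, 0.003]
force: [-0.7, 1.3, -0.4]
gripper_width: 0.576
```

```bash
python3 -c "
from h import *
s=info();go([.5643,.0127,.30],87.1,s)"
```

```text
t14.88 p [0.4548 0.2982 0.3244] yaw(y) 84.7 zt [ 0.006  0.006 -1.   ] q [ 0.95 -0.11 -0.21  0.   -1.46 -2.61] F [-0.7  1.3 -0.4] g 0.576
move d [-3.39 -6.85  0.59] w [ 0.04  0.03 -0.24]
```

Call:
drive_tool([
  {"dx":-0.6,"dy":-1.2,"dz":0,"wx":0,"wy":0,"wz":-0.1},
  {"dx":-1.2,"dy":-2.4,"dz":0,"wx":0.02,"wy":0.02,"wz":-0.2},
  {"dx":-1.8,"dy":-3.6,"dz":0,"wx":0.04,"wy":0.03,"wz":-0.24},
  {"dx":-2.4,"dy":-4.8,"dz":0.2,"wx":0.04,"wy":0.03,"wz":-0.24},
  {"dx":-3,"dy":-6,"dz":0.4,"wx":0.04,"wy":0.03,"wz":-0.24},
  {"dx":-3.39,"dy":-6.85,"dz":0.6,"wx":0.04,"wy":0.03,"wz":-0.24},
  {"dx":-3.39,"dy":-6.85,"dz":0.6,"wx":0.04,"wy":0.03,"wz":-0.24},
  {"dx":-3.39,"dy":-6.85,"dz":0.6,"wx":0.04,"wy":0.03,"wz":-0.24},
])

```text
t: 15.88
eef_pos: [0.5643, 0.013, 0.2991]
tool_rot: [0.026, 1.0, -0.0, -0.0]
force: [1.3, 0.3, -0.1]
gripper_width: 0.578
```

```bash
python3 -c "
from h import *
s=info();go([.5643,.0127,.225],87.1,s)"
```

```text
t15.88 p [0.5643 0.013  0.2991] yaw(y) 87.0 zt [-0.    -0.001 -1.   ] q [ 0.38 -0.04 -0.19  0.   -1.42 -2.  ] F [ 1.3  0.3 -0.1] g 0.578
move d [-0.   -0.01  1.85] w [-0.01 -0.   -0.01]
```

Call:
drive_tool([
  {"dx":0,"dy":0,"dz":0.8,"wx":0,"wy":0,"wz":0},
  {"dx":0,"dy":0,"dz":1.6,"wx":0,"wy":0,"wz":0},
  {"dx":0,"dy":0,"dz":2.1,"wx":0,"wy":0,"wz":0},
  {"dx":0,"dy":0,"dz":2.2,"wx":0,"wy":0,"wz":0},
  {"dx":0,"dy":0,"dz":2.2,"wx":0,"wy":0,"wz":0},
])

```text
t: 16.5
eef_pos: [0.5644, 0.0136, 0.212]
tool_rot: [0.025, 1.0, -0.0, 0.0]
force: [-0.2, 0.4, 0.6]
gripper_width: 0.577
```

```bash
python3 - <<'E'
from h import *
import pickle
s=info();w=r.get_image("wrist");pickle.dump((w,s),open("w7.pkl","wb"));save(w,"w7.png",(150,40,410,235),3)
E
```

```text
t16.50 p [0.5644 0.0136 0.212 ] yaw(y) 87.1 zt [ 0.001 -0.001 -1.   ] q [ 0.38  0.01 -0.3   0.   -1.26 -2.  ] F [-0.2  0.4  0.6] g 0.577
```

View pics/w7.png

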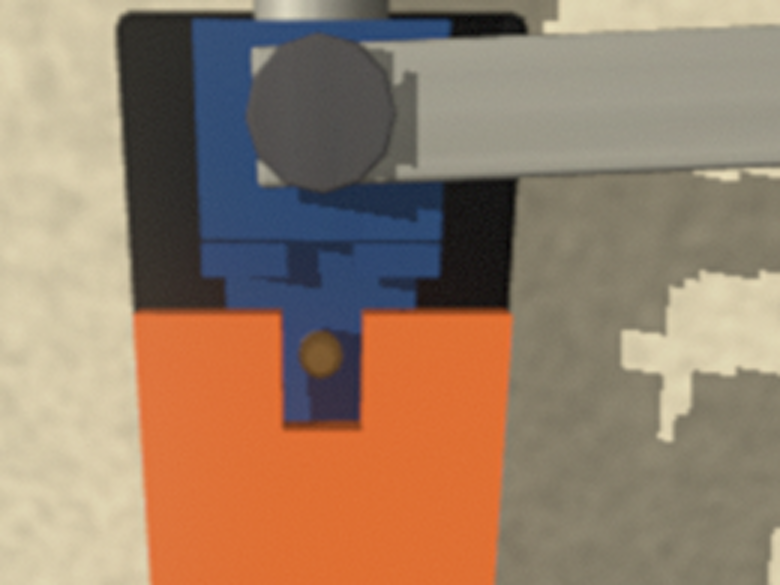

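Orange notch spans x 282 to 361 and y 311 to 425, with the pin at (321,354) inside it. Computing the offset.

```bash
python3 - <<'E'
from h import *
import pickle
w,s=pickle.load(open("w7.pkl","rb"))
P=lambda u,z:px2w(w,(150+u[0]/3-.33,40+u[1]/3-.33),z,s)[:2]
d=np.array([np.cos(-.051),np.sin(-.051)]);n=np.array([-d[1],d[0]])
pin=P((321,354),.046);zt=.0645
nl,nr=P((281,311),zt),P((362,311),zt);bl,br=P((284,424),zt),P((361,424),zt);rl,rr=P((134,311),zt),P((512,311),zt)
print("pin",pin,"pivot",P((321,112),.056))
print("widths",np.linalg.norm(nr-nl),np.linalg.norm(rr-rl),np.linalg.norm((bl+br-nl-nr)/2))
e=((nl+nr+rl+rr)/4+ .01*d)-pin; f=((bl+br)/2-.006*d)-pin
for v in (e,f): print("notchpt-pin along %.4f across %.4f"%(v@d,v@n))
print("edge normal yaw",np.degrees(np.arctan2((rr-rl)[1],(rr-rl)[0])))
t=(rl+rr)/2;print("rear mid",t,"tcp yaw axis offset",(s["eef_pos"][:2]-t)@d,(s["eef_pos"][:2]-t)@n)
E
```

```text
pin [0.51446179 0.01532964] pivot [0.47984082 0.01707342]
widths 0.010720060054113687 0.0500268193739418 0.015569215068501268
notchpt-pin along 0.0004 across 0.0002
notchpt-pin along -0.0001 across 0.0002
edge normal yaw 87.15270444700325
rear mid [0.50486953 0.01609315] tcp yaw axis offset 0.0596088327408062 0.0005390728957477755
```

Aligned within 0.5 mm, so lowering straight down.

Call:
drive_tool([
  {"dx":0,"dy":0,"dz":0.15,"wx":0,"wy":0,"wz":0},
  {"dx":0,"dy":0,"dz":0.3,"wx":0,"wy":0,"wz":0},
  {"dx":0,"dy":0,"dz":0.42,"wx":0,"wy":0,"wz":0},
  {"dx":0,"dy":0,"dz":0.48,"wx":0,"wy":0,"wz":0},
  {"dx":0,"dy":0,"dz":0.5,"wx":0,"wy":0,"wz":0},
  {"dx":0,"dy":0,"dz":0.5,"wx":0,"wy":0,"wz":0},
  {"dx":0,"dy":0,"dz":0.5,"wx":0,"wy":0,"wz":0},
])

```text
t: 17.42
eef_pos: [0.5647, 0.0135, 0.1927]
tool_rot: [0.025, 1.0, -0.0, 0.001]
force: [0.7, 0.5, -0.1]
gripper_width: 0.578
```

```bash
python3 -c "
from h import *
s=info();go([.5644,.0132,.1915],87.1,s)"
```

```text
t17.43 p [0.5647 0.0135 0.1927] yaw(y) 87.1 zt [ 0.002 -0.001 -1.   ] q [ 0.38  0.03 -0.32  0.   -1.22 -2.  ] F [ 0.7  0.5 -0.1] g 0.578
move d [ 0.01 -0.01  0.03] w [-0.    0.01 -0.  ]
```

Call:
drive_tool([
  {"dx":0,"dy":0,"dz":0.04,"wx":0,"wy":0,"wz":0},
  {"dx":0,"dy":0,"dz":0.06,"wx":0,"wy":0,"wz":0},
  {"dx":0,"dy":0,"dz":0.06,"wx":0,"wy":0,"wz":0},
])

```text
t: 17.8
eef_pos: [0.5649, 0.0135, 0.1919]
tool_rot: [0.025, 1.0, -0.0, 0.002]
force: [-4.2, -0.0, 7.5]
gripper_width: 0.578
```

Call:
drive_tool([
  {"dx":0,"dy":0,"dz":0,"wx":0,"wy":0,"wz":0},
  {"dx":0,"dy":0,"dz":0,"wx":0,"wy":0,"wz":0},
  {"dx":0,"dy":0,"dz":0,"wx":0,"wy":0,"wz":0},
  {"dx":0,"dy":0,"dz":0,"wx":0,"wy":0,"wz":0},
], gripper=0.9)

```text
t: 18.3
eef_pos: [0.5649, 0.0135, 0.1917]
tool_rot: [0.025, 1.0, -0.0, 0.001]
force: [0.4, -0.2, 0.5]
gripper_width: 0.899
```

Call:
drive_tool([
  {"dx":0,"dy":0,"dz":-0.3,"wx":0,"wy":0,"wz":0},
  {"dx":0,"dy":0,"dz":-1,"wx":0,"wy":0,"wz":0},
  {"dx":0,"dy":0,"dz":-1.6,"wx":0,"wy":0,"wz":0},
  {"dx":0,"dy":0,"dz":-1.6,"wx":0,"wy":0,"wz":0},
  {"dx":0,"dy":0,"dz":-1.6,"wx":0,"wy":0,"wz":0},
])

```text
t: 18.92
eef_pos: [0.5645, 0.0135, 0.2554]
tool_rot: [0.025, 1.0, -0.0, 0.001]
force: [-0.4, -0.2, -0.4]
gripper_width: 0.9
```

```bash
python3 - <<'E'
from h import *
import pickle
s=info();w=r.get_image("wrist");pickle.dump((w,s),open("w8.pkl","wb"));save(w,"w8.png",s=1.5)
E
```

```text
t18.93 p [0.5645 0.0135 0.2554] yaw(y) 87.1 zt [ 0.002 -0.001 -1.   ] q [ 0.38 -0.02 -0.25  0.   -1.34 -2.  ] F [-0.4 -0.2 -0.4] g 0.9
```

View pics/w8.png

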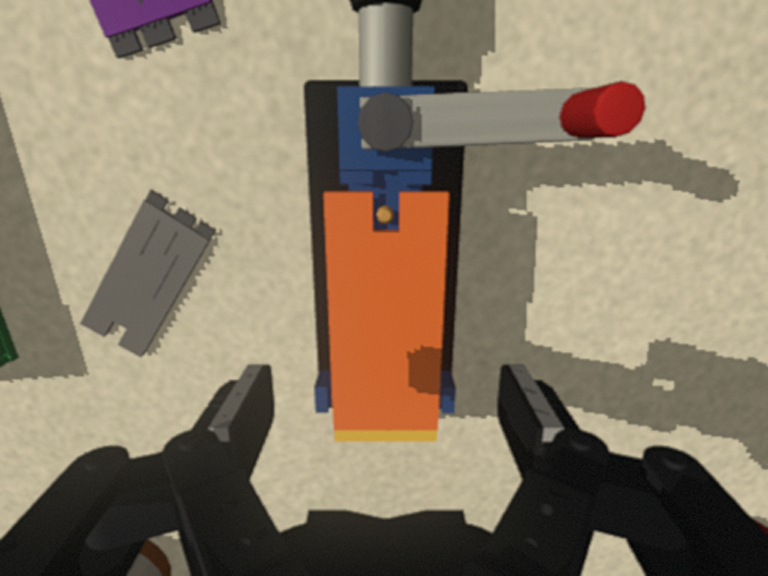

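Fresh blade is seated just as the worn one was: notch around the pin (384,214), front between the lips. Now back to the knob.

```bash
python3 -c "
from h import *
s=info();go([.4803,.0867,.33],178,s)"
```

```text
t18.98 p [0.5644 0.0135 0.2549] yaw(y) 87.1 zt [ 0.002 -0.001 -1.   ] q [ 0.38 -0.02 -0.25  0.   -1.34 -2.  ] F [-0.2  0.4 -0. ] g 0.899
move d [ 2.19  1.72 -1.88] w [-0.01  0.   -9.09]
```

Call:
drive_tool([
  {"dx":0,"dy":0,"dz":-1.0,"wx":0,"wy":0,"wz":-1},
  {"dx":0.5,"dy":0.5,"dz":-1.9,"wx":0,"wy":0,"wz":-2},
  {"dx":0.9,"dy":0.9,"dz":-1.9,"wx":0,"wy":0,"wz":-3},
  {"dx":1.3,"dy":1.3,"dz":-1.9,"wx":0,"wy":0,"wz":-4},
  {"dx":1.7,"dy":1.6,"dz":-1.9,"wx":0,"wy":0,"wz":-5},
  {"dx":2,"dy":1.9,"dz":-1.9,"wx":0,"wy":0,"wz":-6},
  {"dx":2,"dy":1.9,"dz":-1.9,"wx":0,"wy":0,"wz":-7},
  {"dx":2,"dy":1.9,"dz":-1.9,"wx":0,"wy":0,"wz":-8},
], gripper=0.5)

```text
t: 19.98
eef_pos: [0.488, 0.0937, 0.3298]
tool_rot: [-0.626, 0.78, -0.001, -0.0]
force: [-0.6, -1.2, 0.0]
gripper_width: 0.502
```

```bash
python3 -c "
from h import *
s=info();go([.4803,.0867,.33],178,s)"
```

```text
t19.98 p [0.488  0.0937 0.3298] yaw(y) 167.5 zt [ 0.    -0.002 -1.   ] q [ 0.6  -0.24 -0.31  0.   -1.5  -0.82] F [-0.6 -1.2  0. ] g 0.502
move d [ 0.21  0.15 -0.01] w [-0.   -0.01 -1.05]
```

Call:
drive_tool([
  {"dx":0.2,"dy":0.15,"dz":0,"wx":0,"wy":0,"wz":-1.05},
  {"dx":0.21,"dy":0.15,"dz":0.6,"wx":0,"wy":0,"wz":-1.05},
  {"dx":0.21,"dy":0.15,"dz":1.1,"wx":0,"wy":0,"wz":-1.05},
  {"dx":0.21,"dy":0.15,"dz":1.1,"wx":0,"wy":0,"wz":-1.05},
])

```text
t: 20.48
eef_pos: [0.4797, 0.0865, 0.2834]
tool_rot: [-0.694, 0.72, 0.0, -0.003]
force: [0.1, 0.8, -0.7]
gripper_width: 0.499
```

```bash
python3 - <<'E'
from h import *
s=info();go([.4803,.0867,.233],178,s)
w=r.get_image("wrist");hsv=cv2.cvtColor(w["color"],cv2.COLOR_RGB2HSV)
m=cv2.inRange(hsv,(0,160,60),(6,255,255))|cv2.inRange(hsv,(174,160,60),(180,255,255))
n,l,st,c=cv2.connectedComponentsWithStats(m)
for i in range(1,n):
    if st[i,4]>60:
        x,y,ww,h,a=st[i];print(st[i],c[i],px2w(w,(x+ww/2,y+h-ww/2),.0835,s).round(4),px2w(w,(x+ww/2,y+ww/2),.0535,s).round(4))
E
```

```text
t20.48 p [0.4797 0.0865 0.2834] yaw(y) 178.0 zt [-0.004 -0.004 -1.   ] q [ 0.59 -0.25 -0.4   0.   -1.42 -0.63] F [ 0.1  0.8 -0.7] g 0.499
move d [-0.01 -0.02  1.26] w [ 0.02 -0.02 -0.  ]
[245 205  23  35 636] [256.00471698 222.46540881] [0.4806 0.0859 0.0835] [0.4807 0.0904 0.0535]
[   0  303   28   59 1068] [ 10.47659176 329.85205993] [0.6605 0.1748 0.0835] [0.6834 0.1725 0.0535]
```

Call:
drive_tool([
  {"dx":-0.02,"dy":-0.02,"dz":0.6,"wx":0,"wy":0,"wz":0},
  {"dx":-0.02,"dy":-0.02,"dz":1.27,"wx":0,"wy":0,"wz":0},
  {"dx":-0.02,"dy":-0.02,"dz":1.27,"wx":0,"wy":0,"wz":0},
  {"dx":-0.02,"dy":-0.02,"dz":1.27,"wx":0,"wy":0,"wz":0},
])

```text
t: 21.02
eef_pos: [0.4814, 0.0874, 0.2361]
tool_rot: [-0.695, 0.719, -0.001, -0.001]
force: [0.5, 0.9, -0.1]
gripper_width: 0.503
```

Call:
drive_tool([
  {"dx":0,"dy":0,"dz":0,"wx":0,"wy":0,"wz":0},
  {"dx":0,"dy":0,"dz":0,"wx":0,"wy":0,"wz":0},
  {"dx":0,"dy":0,"dz":0,"wx":0,"wy":0,"wz":0},
], gripper=0.24)

```text
t: 21.4
eef_pos: [0.4815, 0.0874, 0.2365]
tool_rot: [-0.695, 0.719, -0.001, -0.0]
force: [-1.4, -0.3, 0.8]
gripper_width: 0.242
```

```bash
python3 -c "
from h import *
s=info();go([.4803,.0867,.233],178,s)"
```

```text
t21.40 p [0.4815 0.0874 0.2365] yaw(y) 178.0 zt [ 0.001 -0.002 -1.   ] q [ 0.59 -0.22 -0.47  0.   -1.32 -0.63] F [-1.4 -0.3  0.8] g 0.242
move d [0.02 0.03 0.09] w [-0.01 -0.01 -0.  ]
```

Call:
drive_tool([
  {"dx":0.03,"dy":-0.3,"dz":0.08,"wx":0,"wy":0,"wz":1},
  {"dx":0.11,"dy":-0.6,"dz":0.08,"wx":0,"wy":0,"wz":2},
  {"dx":0.23,"dy":-0.88,"dz":0.08,"wx":0,"wy":0,"wz":3},
  {"dx":0.41,"dy":-1.13,"dz":0.08,"wx":0,"wy":0,"wz":4},
  {"dx":0.63,"dy":-1.34,"dz":0.08,"wx":0,"wy":0,"wz":5},
  {"dx":0.88,"dy":-1.52,"dz":0.08,"wx":0,"wy":0,"wz":6},
  {"dx":1.15,"dy":-1.65,"dz":0.08,"wx":0,"wy":0,"wz":7},
  {"dx":1.45,"dy":-1.73,"dz":0.08,"wx":0,"wy":0,"wz":8},
])

```text
t: 22.4
eef_pos: [0.5487, 0.0269, 0.2332]
tool_rot: [-0.067, 0.998, -0.001, 0.0]
force: [-0.2, 1.3, 0.7]
gripper_width: 0.24
```

```bash
python3 -c "
from h import *
import math
s=info();a=-.051;go([.4797+.07*math.cos(a),.0171+.07*math.sin(a),.233],87.1,s)"
```

```text
t22.40 p [0.5487 0.0269 0.2332] yaw(y) 97.7 zt [ 0.001 -0.002 -1.   ] q [ 0.42 -0.05 -0.32  0.   -1.3  -1.85] F [-0.2  1.3  0.7] g 0.24
move d [ 0.02 -0.33  0.01] w [-0.01  0.    1.06]
```

Call:
drive_tool([
  {"dx":0.02,"dy":-0.17,"dz":0,"wx":0,"wy":0,"wz":0.5},
  {"dx":0.02,"dy":-0.33,"dz":0,"wx":0,"wy":0,"wz":1.05},
  {"dx":0.02,"dy":-0.4,"dz":0,"wx":0,"wy":0,"wz":1.05},
  {"dx":0.02,"dy":-0.43,"dz":0,"wx":0,"wy":0,"wz":1.05},
  {"dx":0.02,"dy":-0.43,"dz":0,"wx":0,"wy":0,"wz":1.05},
])

```text
t: 23.02
eef_pos: [0.55, 0.0111, 0.2331]
tool_rot: [0.023, 1.0, 0.0, 0.0]
force: [-3.1, 7.6, 1.3]
gripper_width: 0.244
```

```bash
python3 -c "
from h import *
import math
s=info();a=-.051;go([.4797+.07*math.cos(a),.0171+.07*math.sin(a),.233],87.1,s)"
```

```text
t23.02 p [0.55   0.0111 0.2331] yaw(y) 87.3 zt [ 0.     0.001 -1.   ] q [ 0.39 -0.04 -0.31 -0.   -1.3  -2.  ] F [-3.1  7.6  1.3] g 0.244
move d [0.01 0.06 0.  ] w [0.01 0.   0.02]
```

7.6 N against the end stop, so the keeper is closed. Centring, opening and lifting away.

Call:
drive_tool([
  {"dx":0,"dy":0.05,"dz":0,"wx":0,"wy":0,"wz":0},
  {"dx":0,"dy":0.05,"dz":0,"wx":0,"wy":0,"wz":0},
  {"dx":0,"dy":0.05,"dz":0,"wx":0,"wy":0,"wz":0},
  {"dx":0,"dy":0.05,"dz":-1,"wx":0,"wy":0,"wz":0},
  {"dx":0,"dy":0.05,"dz":-2.2,"wx":0,"wy":0,"wz":0},
  {"dx":0,"dy":0.05,"dz":-3,"wx":0,"wy":0,"wz":0},
  {"dx":0,"dy":0.05,"dz":-3,"wx":0,"wy":0,"wz":0},
  {"dx":0,"dy":0.05,"dz":-3,"wx":0,"wy":0,"wz":0},
], gripper=0.4)

```text
t: 24.02
eef_pos: [0.55, 0.0129, 0.3522]
tool_rot: [0.023, 1.0, 0.0, -0.0]
force: [-0.4, -0.7, -1.1]
gripper_width: 0.396
```

```bash
python3 - <<'E'
from h import *
s=info();w=r.get_image("wrist");t=r.get_image("side")
a=w["color"][20:260,140:400];a=cv2.resize(a,(433,400));b=cv2.resize(t["color"][120:290,200:400],(367,400))
cv2.imwrite("pics/w9.png",np.hstack([a,b])[:,:,::-1])
E
```

```text
t24.02 p [0.55   0.0129 0.3522] yaw(y) 87.3 zt [-0.001  0.001 -1.   ] q [ 0.39 -0.09 -0.14 -0.   -1.52 -2.01] F [-0.4 -0.7 -1.1] g 0.396
```

View pics/w9.png

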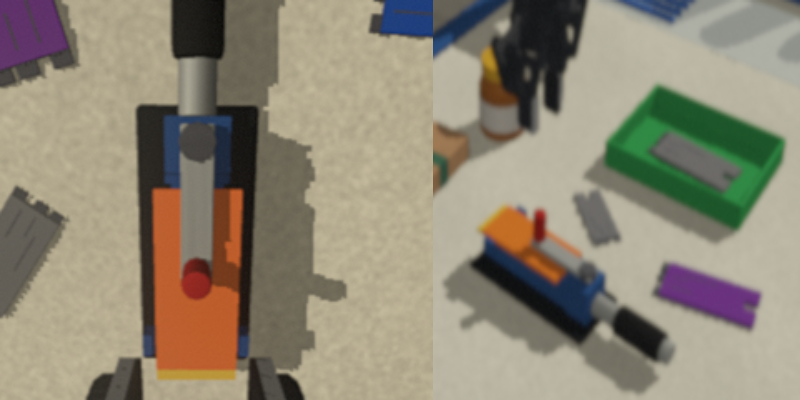

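The keeper lies along the holder over the flat orange blade, the worn blade is flat in the tray, and the gripper is clear. Handing in.

```bash
python3 -c "
from h import *
print(r.hand_in())"
```

```text
the job is handed in; nothing more can be done
None
```

The blade change is done and handed in after about 24 s of the 72 s allowed. The hand-in gives no verdict.

- **Keeper opened:** I swung it about 90° aside.
- **Worn blade:** My first grip was 8 mm too high, so I opened and gripped again lower before lifting. It now lies flat in the green tray.
- **Fresh blade:** Before lowering, the notch measured within about 0.5 mm of the pin. The picture after release showed it seated in the holder with the pin in its notch.
- **Keeper closed:** It met its end stop with about 7.6 N.

The last pictures show the keeper along the holder over the flat orange blade, the worn blade in the tray, and the gripper clear of everything. I never moved near the can, jar and carton, but I did not measure their positions again at the end. None of the final checks failed or disagreed.

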